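# Clamp the circuit board in its soldering fixture

## Robot

A 7-joint arm with a two-finger parallel gripper is mounted at the origin on the work surface. World frame = base frame: x ahead of the robot, y to its left, z up, the work surface at z = 0. Lengths are in m, angles in rad, forces in N, time in s.
With the tool pointing down it reaches from about 0.4 to 0.9 m from the base axis. Payload 5.5 kg.
Tool frame: the origin (TCP) lies midway between the tips of the shut fingers; the grasp point (between the pads) lies 19 mm behind it; x points along the fingers, y is the direction in which the jaws open and shut, and the axes are right-handed (so a half turn about x gives the same grasp; the last joint's range is limited). The gripper opens to 92 mm and grips with 3 to 60 N. Pads are 19 mm wide; open, the fingers measure 130 mm over their backs; the gripper's body (75 mm by 190 mm) begins 47 mm behind the grasp point.
Start: joints at [-1.037, 0.501, -0.427, 1.55, 0.221, 1.138, -0.21], TCP at [0.174, 0.626, 0.227] pointing down, gripper open.
Joint ranges: [-2.88, 2.88], [-0.31, 2.03], [-1.54, 1.56], [0.2, 2.42], [-1.41, 4.55], [0.19, 2.02], [-2.57, 2.57]. Speed limits (rad/s): [2.57, 2.57, 3.14, 3.14, 3.14, 3.14, 3.14].

## Interface

Orientations are given as a rotation vector (axis times angle).
In Python, from bench import status, optics, ctrl gives the robot as it stands.
- The arm moves only by the tool move_arm, never from a script. Its argument "deltas" is a list of rows, each a list of 7 numbers: the shift along the world's x, y, z in mm, then the turn, a rotation vector about the world's x, y, z in degrees, then the finger opening in mm, from 0 to 91.8. A call has 1 to 12 rows; each row shifts and turns the commanded pose from where the row before left it; what a row does not reach is not made up. A row lasts 1/8 s, in which the tool goes at most 62.5 mm and 10.7 degrees, less where a joint would pass 70% of its speed; a pose out of reach is approached as far as the arm can. A call is refused whole if a number of a shift passes 62.5 or a number of a turn 10.7, either way. A call with a gripper value outside its range is refused whole. The fingers move at their own pace and stop on an object; the grip force is fixed at half the most. Time passes only in rows, so rows that do not move let the fingers close. It gives the time, the measured TCP pose, the force and the opening at its end, in the units of the state.
- status.get_obs(): the state, without advancing time (a new reading comes with each control period).
- optics.get_image(name): name is "scene" or "top" or "wrist"; returns a dict with "img" (384x512x3 uint8, red, green, blue), "range_z" (384x512 float32, m along the optical axis (not along the pixel's ray), 0 where there is no reading), "fx", "fy", "cx", "cy" (pixels), "extrinsics" (4x4, takes a point from camera to world coordinates). Camera axes: x right, y down, z forward; pixel columns grow to the right and rows downward; lengths in m; the calibration is good to about 2 mm. A picture is of the moment at which its call begins.
- ctrl.hand_in(): hands the job in, once; it reports no verdict.
Trained networks look in the newest picture that a camera, given by its name, has taken for a name from the list of things; names that differ only in an ending like _2 or _b are one class to them, and where a whole thing is asked for, a point or a joint stands for the part that bears it (a point fixed in the world has none). Each returns a list of dicts, best first, with "score" (0 to 1); they miss things now and then, are a little off and sometimes report something else, mostly with a low value. They report only what shows in the picture. A call takes as long as a camera call. They do not tell look-alikes from the thing itself.
- optics.spot_in(camera, name): "extent" ([left, top, right, bottom] in pixels, round what is visible of it).
The state is a dict: "t": time; "joint_pos": joint angles; "joint_vel": joint speeds; "joint_efforts": joint torques, N m; "ee_pos": TCP position; "orientation": TCP orientation; "contact_force": force on the tool from outside, world axes, zero at the start; "ft_torque": the same for the moment, N m; "grip_width": opening from 0.0 (shut) to 1.0 (fully open).
Only numpy, scipy, OpenCV 4.12 (cv2) and the standard library are available. Lean on these libraries where they do the work, as an engineer would, in place of code of your own. Each camera call takes 0.05 s, during which the arm holds its last target. There are 200 camera calls.

## Task

Clamp the circuit board in the soldering fixture: push the swung-out clamp strap round with the outside of your fingers until it lies right across the board against its stop, then push the cam lever on the strap fully down, so that the rubber pad presses on the board. Only push, lift nothing; leave the board lying in its nest, do not disturb the jar, spool, pot and screwdriver standing around, and finish clear of everything.

Things in the scene. Friction and masses are not known exactly. Their poses are not given: they have to be found in the camera images.
- fixture: Soldering fixture, fixed to the bench. Aluminium plate 14 mm thick, x -75..75, y -150..120 mm from the origin (on the bench); z up. Pivot post at x 0, y -110; end rest at x 0, y 83 (40 mm high) with a stop 60 mm high on its +x side (x 11..24). Between them the board's nest, rails 4 mm high. Its yaw varies; the strap when across points along fixture +y.
- strap_pivot (a point): Point on the strap's vertical pivot axis, 50 mm above the bench (mid height of the strap's side faces).
- strap_end (a point): Middle of the strap's free end, on its top face, 60 mm above the bench, 196 mm from the pivot axis. The strap is a straight steel bar 22 mm wide, its flat sides upright from 42 to 60 mm above the bench. Under its sweep, apart from pivot post, pad and end rest (beyond 180 mm from the pivot), nothing is higher than 21 mm above the bench.
- strap (a joint): Swing of the strap about its upright pivot, rad: 0 = across the board against its stop (along fixture +y), growing anticlockwise seen from above, so the swung-out strap points to the fixture's -x side; range 0 to 1.9. It stays where it is left (friction about 0.25 N m: 2 N at 150 mm).
- lever_hinge (a point): Middle of the cam lever's level hinge pin, across the strap, 85 mm from the pivot axis, 71 mm above the bench. It travels with the strap.
- lever_tip (a point): Middle of the free end of the cam lever, 86 mm from its hinge. The lever is a straight dark steel bar 12 mm wide and 8 mm thick, its outer 42 mm a black handle 22 mm wide and 10 mm thick, centred on the line from hinge to tip.
- lever (a joint): Angle of the cam lever above level, rad: 0 = fully down on its stop, lying along the strap from the hinge back towards the pivot, its centre line 11 mm over the strap's top; 1.45 = nearly upright (open). It turns in the upright plane along the strap and stays where it is left (friction about 0.22 N m: 4 N at 60 mm from the hinge, a little more near the bottom).
- pad: Round rubber pressure pad, 16 mm across, on a plunger under the strap, straight below the lever hinge. Origin at the centre of its underside. The lever drives it: 6 to 8 mm above the board with the lever up (6 mm per rad), pressed on the board with the lever fully down.
- board: Purple circuit board 100 (x) by 85 (y) by 2 mm with small flat parts up to 4 mm high, lying loose in the fixture's nest, underside on the plate 14 mm above the bench. Origin at the centre of its underside, in the fixture's frame at x 0, y -22.5 mm; axes as the fixture's.
- flux_jar: Bystander: small jar with a white cap, 48 mm across, 55 mm high, standing; origin at the centre of its underside.
- solder_spool: Bystander: metal spool, 58 mm across, 38 mm high, standing on its flange; origin at the centre of its underside.
- tip_pot: Bystander: open round plastic pot, 68 mm across, 45 mm high; origin at the centre of its underside.
- screwdriver: Bystander: screwdriver 150 mm long with black handle, lying on the bench beyond the fixture; origin at its underside, its x axis along it towards the tip.
There are look-alikes about, which are no part of the job. Leave any brown or green look-alike of the board alone.

How it is judged:
By the outcome, as a careful person would: the job done as asked, in the order asked, and still so for the second after the job is handed in, with the robot touching nothing.
It also fails if it takes over 58 s, if anything falls off the work surface, if the arm or the gripper's body presses on something with over 40 N, if the wrist force passes 120 N, or if a joint passes its speed limit or range.

## Working session

There is one attempt and no reset: what is moved stays moved. The work goes in short steps, Python scripts to look and compute and a tool call to move; the robot and the scene stay as the last step left them, time stands still between calls to the robot, and variables do not carry over. Pictures are saved under pics/ and viewed, about 8 in all and at most 12, crops included, and the job is handed in when it is done.

Besides the shell and the picture viewer there is one more tool, called after "Emit:" as name(argument=value, ...) on one line, values as JSON. move_arm: Moves the arm, as the interface text tells. Its arguments: {"type":"object","properties":{"deltas":{"type":"array","items":{"type":"array","items":{"type":"number"}}}},"required":["deltas"]}

```bash
mkdir -p pics; cat > h.py <<'E'
import numpy as np, cv2
from bench import status, optics, ctrl
def pts(d):
    z=d["range_z"]; v,u=np.mgrid[:z.shape[0],:z.shape[1]]
    P=np.stack([(u-d["cx"])/d["fx"]*z,(v-d["cy"])/d["fy"]*z,z],-1)
    E=np.array(d["extrinsics"]); W=P@E[:3,:3].T+E[:3,3]; W[z==0]=np.nan
    return W
def save(d,n): cv2.imwrite("pics/"+n,d["img"][:,:,::-1])
E
python3 - <<'E'
from h import *
np.set_printoptions(precision=3,suppress=True)
for c in ["top","scene"]:
    d=optics.get_image(c); save(d,c+"0.png"); W=pts(d); np.save(c+"0.npy",W)
    for n in ["fixture","strap","strap_pivot","strap_end","lever_hinge","lever_tip","lever","pad","board","flux_jar","solder_spool","tip_pot","screwdriver"]:
        for r in optics.spot_in(c,n)[:3]:
            e=r["extent"]; u,v=int((e[0]+e[2])/2),int((e[1]+e[3])/2)
            print(c,n,round(r["score"],2),np.round(e),W[min(v,383),min(u,511)])
o=status.get_obs();print(o["t"],o["ee_pos"],o["orientation"],o["grip_width"])
E
```

```text
top fixture 0.97 [176. 160. 336. 312.] [0.545 0.052 0.014]
top strap 0.96 [230. 210. 323. 304.] [0.508 0.014 0.076]
top strap_pivot 0.77 [174. 157. 333. 308.] [0.549 0.059 0.016]
top strap_end 0.85 [227. 208. 320. 305.] [0.509 0.019 0.071]
top lever_hinge 0.94 [227. 210. 324. 307.] [0.506 0.015 0.072]
top lever_tip 0.83 [271. 228. 303. 263.] [0.526 0.002 0.116]
top lever 0.7 [132. 258. 164. 290.] [0.447 0.22  0.054]
top pad 0.72 [226. 206. 322. 307.] [0.509 0.017 0.074]
top board 0.85 [208. 282. 282. 356.] [0.4   0.048 0.001]
top board 0.83 [233. 181. 291. 244.] [0.588 0.048 0.015]
top board 0.75 [360. 178. 424. 236.] [ 0.642 -0.189  0.002]
top flux_jar 0.62 [133. 258. 166. 290.] [0.448 0.216 0.056]
top solder_spool 0.78 [132. 153. 167. 193.] [0.621 0.261 0.038]
top solder_spool 0.59 [176. 163. 337. 308.] [0.545 0.052 0.014]
top tip_pot 0.84 [279. 130. 313. 170.] [0.721 0.005 0.007]
top screwdriver 0.34 [275. 228. 303. 260.] [0.528 0.    0.123]
scene fixture 0.63 [174. 130. 320. 256.] [0.544 0.068 0.019]
scene strap 0.67 [176. 132. 322. 260.] [0.55  0.071 0.017]
scene strap 0.59 [186
[... 407 characters left out ...]
.153 0.023]
scene lever 0.74 [197. 156. 218. 171.] [ 0.543 -0.002  0.13 ]
scene board 0.89 [217. 189. 267. 241.] [0.594 0.051 0.019]
scene board 0.88 [200. 128. 250. 162.] [0.409 0.041 0.004]
scene board 0.77 [ 79. 234. 148. 290.] [ 0.643 -0.195  0.004]
scene flux_jar 0.96 [302. 124. 324. 158.] [0.466 0.215 0.057]
scene flux_jar 0.45 [206. 255. 249. 296.] [0.704 0.007 0.007]
scene solder_spool 0.63 [340. 198. 375. 234.] [0.64  0.259 0.039]
scene solder_spool 0.48 [187. 128. 246. 218.] [0.518 0.012 0.06 ]
scene tip_pot 0.58 [205. 253. 246. 297.] [0.701 0.004 0.007]
scene screwdriver 0.9 [267. 253. 350. 277.] [0.713 0.151 0.023]
1.4 [0.174 0.626 0.227] [ 0.213  1.56  -0.213] 1.0006263996403448
```

```bash
python3 - <<'E'
import cv2
a=cv2.imread("pics/top0.png")[110:370,110:440]; cv2.imwrite("pics/top0c.png",cv2.resize(a,None,fx=2.3,fy=2.3,interpolation=cv2.INTER_CUBIC))
E
python3 - <<'E'
from h import *
np.set_printoptions(precision=4,suppress=True)
W=np.load("top0.npy"); img=cv2.imread("pics/top0.png")
b=img[160:312,176:336]
# strap top: height 55..66
X=W[:,:,0];Y=W[:,:,1];Z=W[:,:,2]
r=np.zeros(Z.shape,bool); r[195:315,215:335]=1
for lo,hi in[(.053,.066),(.066,.09),(.09,.11),(.11,.13),(.13,.2),(.034,.048)]:
    m=r&(Z>lo)&(Z<hi); p=W[m][:,:2].astype(np.float32)
    if len(p)>5: print(lo,hi,len(p),cv2.minAreaRect(p),cv2.boxPoints(cv2.minAreaRect(p)),np.nanmean(W[m],0))
m=np.zeros(Z.shape,bool);m[150:325,165:345]=1
m&=(Z>.009)&(Z<.024)
p=W[m][:,:2].astype(np.float32);print("plate",cv2.minAreaRect(p),cv2.boxPoints(cv2.minAreaRect(p)))
E
```

```text
0.053 0.066 1270 ((0.5103137493133545, 0.016281843185424805), (0.03212587162852287, 0.21191374957561493), 54.38730239868164) [[ 0.4148  0.0649]
 [ 0.5871 -0.0585]
 [ 0.6058 -0.0324]
 [ 0.4335  0.091 ]] [0.4981 0.0222 0.0598]
0.066 0.09 195 ((0.5468074679374695, -0.012939408421516418), (0.025038860738277435, 0.10247276723384857), 53.68667984008789) [[ 0.4981  0.0073]
 [ 0.5807 -0.0534]
 [ 0.5955 -0.0332]
 [ 0.5129  0.0275]] [ 0.5336 -0.002   0.0748]
0.09 0.11 59 ((0.5213212370872498, 0.006971806287765503), (0.010995617136359215, 0.010334499180316925), 53.43203353881836) [[ 0.5139  0.0056]
 [ 0.5222 -0.0005]
 [ 0.5287  0.0083]
 [ 0.5204  0.0145]] [0.5213 0.0068 0.1001]
0.11 0.13 94 ((0.52922523021698, 0.0007526064291596413), (0.021846383810043335, 0.01080949418246746), 59.86414337158203) [[ 0.5191 -0.006 ]
 [ 0.5284 -0.0114]
 [ 0.5394  0.0075]
 [ 0.53    0.0129]] [0.5288 0.001  0.1213]
0.13 0.2 193 ((0.53831547498703, -0.005139894783496857), (0.02166926860809326, 0.017732670530676842), 54.487022399902344) [[ 0.5248 -0.0088]
 [ 0.5392 -0.0191]
 [ 0.5518 -0.0015]
 [ 0.5374  0.0088]] [ 0.5382 -0.0052  0.1426]
plate ((0.5975135564804077, 0.05333748459815979), (0.30532175302505493, 0.2814202308654785), 58.062068939208984) [[ 0.3973 -0.0018]
 [ 0.6362 -0.1506]
 [ 0.7977  0.1085]
 [ 0.5589  0.2573]]
```

View pics/top0c.png

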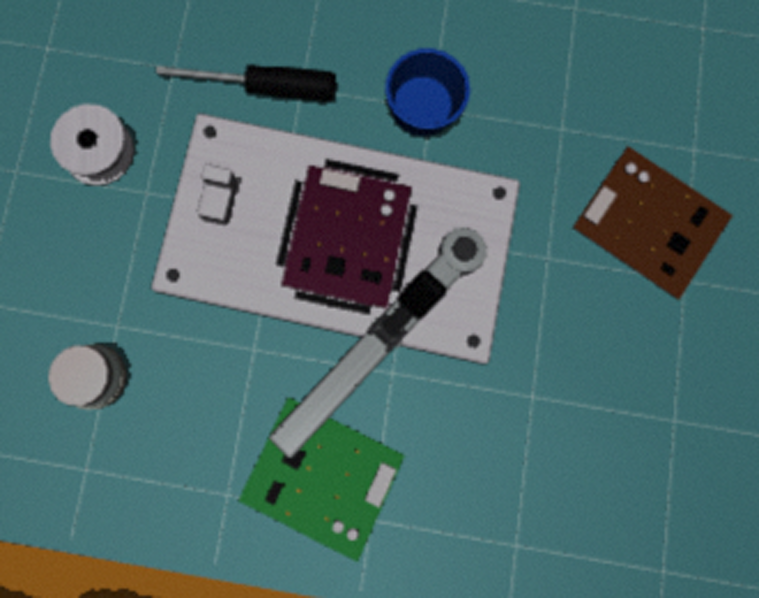

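View pics/scene0.png

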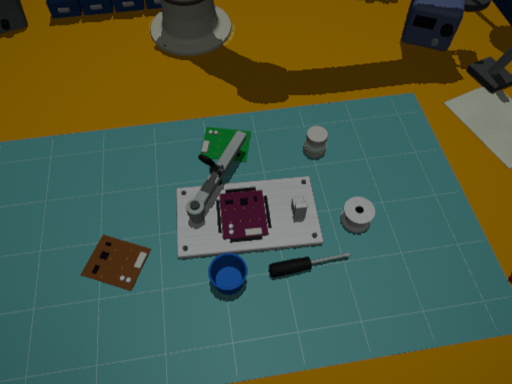

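Top view: the strap runs from its pivot (crop 465,248) to its free end (285,440), over the green look-alike. The nearly upright lever is at (420,295), the purple board at (345,235), and the end rest and stop at (215,195). The area around the strap is free. Next I fit the fixture frame.

```bash
python3 - <<'E'
from h import *
np.set_printoptions(precision=4,suppress=True)
W=np.load("top0.npy"); img=cv2.imread("pics/top0.png").astype(int)
Z=W[:,:,2]
bright=(img.min(2)>110)&((img.max(2)-img.min(2))<45)
m=np.zeros(Z.shape,np.uint8); s=(slice(150,325),slice(165,345)); m[s]=(bright&(Z>.009)&(Z<.02))[s]
n,l,st,c=cv2.connectedComponentsWithStats(m); k=1+st[1:,4].argmax(); print(st[k])
p=W[l==k][:,:2].astype(np.float32); R=cv2.minAreaRect(p); bp=cv2.boxPoints(R); print("plate",R,bp)
# axes: long axis ~ +y
e=[bp[(i+1)%4]-bp[i] for i in range(4)]; L=max(e,key=np.linalg.norm); L=L/np.linalg.norm(L); L=L if L[1]>0 else -L
fx=np.array([L[1],-L[0]]); o=np.array(R[0])+L*.015
print("fy",L,"yaw",np.degrees(np.arctan2(-L[0],L[1])),"origin",o,"pivot",o-L*.11,"rest",o+L*.083)
def F(q): d=q[:,:2]-o; return np.c_[d@fx,d@L,q[:,2]]
r=np.zeros(Z.shape,bool); r[150:325,165:345]=1
f=F(W.reshape(-1,3)).reshape(W.shape)
q=r&(Z>.032)&(np.abs(f[:,:,1]-.083)<.03)&(abs(f[:,:,0])<.04); print("rest pts",f[q].min(0),f[q].max(0))
piv=o-L*.11
q=r&(Z>.05)&(Z<.1)&(np.hypot(*(W[:,:,:2]-piv).transpose(2,0,1))<.03);print("post top",np.percentile(Z[q],[5,50,95,100]), W[q].mean(0))
q=r&(Z>.055)&(Z<.065)&(np.hypot(*(W[:,:,:2]-piv).transpose(2,0,1))>.09)
vx,vy,x0,y0=cv2.fitLine(W[q][:,:2].astype(np.float32),cv2.DIST_HUBER,0,.01,.01).ravel()
d=np.array([vx,vy]); d=d if d[1]>0 else -d; rel=W[q][:,:2]-piv
print("strap dir",d,"lateral of pivot",np.cross(d,piv-[x0,y0]),"max r",np.percentile(rel@d,[0,99.5,100]),"angle",np.degrees(np.arctan2(L[0]*d[1]-L[1]*d[0],L@d)))
n=np.array([-d[1],d[0]])
q=r&(Z>.09)&(Z<.2); 
for lo in (.09,.11,.13,.15):
    a=q&(Z>=lo)&(Z<lo+.02); rr=W[a][:,:2]-piv
    if a.any(): print(lo,"along",(rr@d).min(),(rr@d).max(),"zmax",Z[a].max())
E
```

```text
[ 176  160  160  108 7050]
plate ((0.5883092880249023, 0.05883069336414337), (0.2688862383365631, 0.14906103909015656), 87.15119934082031) [[ 0.5072 -0.0717]
 [ 0.6561 -0.0792]
 [ 0.6694  0.1894]
 [ 0.5206  0.1968]]
fy [0.0497 0.9988] yaw -2.8487895 origin [0.5891 0.0738] pivot [ 0.5836 -0.0361] rest [0.5932 0.1567]
rest pts [-0.0134  0.0717  0.032 ] [0.0236 0.0941 0.062 ]
post top [0.0575 0.0606 0.0674 0.0691] [ 0.5781 -0.0323  0.0614]
strap dir [-0.8462  0.5328] lateral of pivot 0.00656687735732446 max r [0.0705 0.1957 0.196 ] angle 60.653004
0.09 along 0.07005394544130414 0.08101535493990306 zmax 0.10982729967180138
0.11 along 0.05981939734982766 0.07092830170122374 zmax 0.1295334514869616
0.13 along 0.045555510158563975 0.06329146024870498 zmax 0.14993146409392744
0.15 along 0.04987681292614239 0.05253212227984282 zmax 0.15051957122209192<stdin>:22: DeprecationWarning: Arrays of 2-dimensional vectors are deprecated. Use arrays of 3-dimensional vectors instead. (deprecated in NumPy 2.0)
```

```bash
cat > plan.py <<'E'
from h import *
from scipy.spatial.transform import Rotation as R
P=np.array([.5836,-.0361]);L=np.array([.0497,.9988]);fx=np.array([L[1],-L[0]])
def tcp(th,off,r=.15):
    th=np.radians(th); d=np.cos(th)*L-np.sin(th)*fx; n=np.array([-d[1],d[0]]); return P+r*d+off*n
def st():
    o=status.get_obs(); M=R.from_rotvec(o["orientation"]).as_matrix()
    return o,np.array(o["ee_pos"]),M
def yaw(M): return np.degrees(np.arctan2(M[1,1],M[0,1]))
E
python3 - <<'E'
from plan import *
o,p,M=st(); print(M.round(3),yaw(M))
th=57.3; print("n yaw",np.degrees(np.arctan2(L[1],L[0]))+th+90)
print(tcp(57.3,.05),[tcp(t,.03).round(4) for t in (57.3,45,30,15,0)])
E
```

```text
[[-0.     0.267  0.964]
 [-0.     0.964 -0.267]
 [-1.    -0.    -0.   ]] 74.48536599245917
n yaw 234.4513281133668
[0.43248159 0.01042972] [array([0.4441, 0.0267]), array([0.4607, 0.055 ]), array([0.4885, 0.0837]), array([0.5227, 0.1042]), array([0.5611, 0.1152])]
```

Emit:
move_arm(deltas=[[34,-46,0,0,0,-3,0],[34,-46,0,0,0,-3,0],[34,-46,0,0,0,-3,0],[34,-46,0,0,0,-3,0],[34,-46,0,0,0,-4,0],[36,-46,0,0,0,-4,0],[8,-50,0,0,0,0,0],[8,-50,0,0,0,0,0],[8,-50,0,0,0,0,0],[8,-50,0,0,0,0,0],[8,-50,0,0,0,0,0],[0,0,0,0,0,0,0]])

```text
t: 2.9
ee_pos: [0.4204, 0.0963, 0.227]
orientation: [0.49, 1.514, -0.492]
contact_force: [0.5, 0.7, -0.4]
grip_width: 0.004
```

Emit:
move_arm(deltas=[[6,-43,0,0,0,0,0],[6,-43,0,0,0,0,0],[0,0,-40,0,0,0,0],[0,0,-40,0,0,0,0],[0,0,-40,0,0,0,0],[0,0,-35,0,0,0,0],[0,0,-36,0,0,0,0],[0,0,0,0,0,0,0]])

```text
t: 3.9
ee_pos: [0.4296, 0.0152, 0.0338]
orientation: [0.483, 1.521, -0.486]
contact_force: [0.2, 0.3, 0.2]
grip_width: 0.003
```

```bash
python3 - <<'E'
from plan import *
o,p,M=st(); print(o["t"],p.round(4),yaw(M),M[:,0].round(3),np.round(o["contact_force"],1),np.round(o["joint_pos"],2))
d=optics.get_image("top"); cv2.imwrite("pics/top1.png",cv2.resize(d["img"][110:370,110:440,::-1],None,fx=2,fy=2))
cur=p[:2]
for i in range(1,13):
    th=57.3-57.3*i/12; t=tcp(th,.03); print(((t-cur)*1000).round(1)); cur=t
E
```

```text
3.9 [0.4296 0.0152 0.0338] 54.56616367498316 [-0.006  0.    -1.   ] [0.2 0.3 0.2] [-0.09  0.41 -0.    2.22  0.    0.51  0.85]
[20.2 22.9]
[ 6.6 10.9]
[ 7.5 10.3]
[8.4 9.6]
[9.1 8.9]
[9.8 8.1]
[10.5  7.3]
[11.   6.4]
[11.5  5.4]
[11.9  4.4]
[12.3  3.4]
[12.5  2.4]
```

View pics/top1.png

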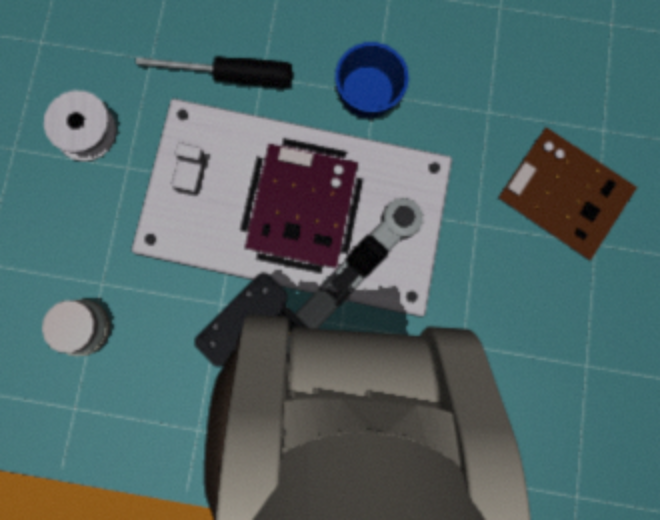

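The fingers are down outside the strap with nothing touched, and the jar at (70,330) is clear. Now I sweep.

Emit:
move_arm(deltas=[[10,11,0,0,0,0,0],[10,12,0,0,0,-5,0],[7,11,0,0,0,-5,0],[7,10,0,0,0,-5,0],[8,10,0,0,0,-5,0],[9,9,0,0,0,-5,0],[10,8,0,0,0,-5,0],[0,0,0,0,0,0,0]])

```text
t: 4.95
ee_pos: [0.4952, 0.0875, 0.0375]
orientation: [0.889, 1.38, -0.884]
contact_force: [0.4, -0.6, 0.2]
grip_width: 0.003
```

```bash
python3 - <<'E'
from plan import *
o,p,M=st(); print(o["t"],p.round(4),yaw(M),np.round(o["contact_force"],1))
d=optics.get_image("scene"); cv2.imwrite("pics/sc2.png",cv2.resize(d["img"][100:290,130:400,::-1],None,fx=2.5,fy=2.5))
rel=p[:2]-P; a=np.degrees(np.arctan2(L[0]*rel[1]-L[1]*rel[0],L@rel)); print("r",np.hypot(*rel),"polar",a)
cur=p[:2]
for i in range(1,7):
    t=tcp(28-28*i/6,.03); print(((t-cur)*1000).round(1)); cur=t
E
```

```text
4.95 [0.4952 0.0875 0.0375] 24.639944596146766 [ 0.4 -0.6  0.2]
r 0.15190637714648553 polar 38.42593782825267
[7.8 6.5]
[10.8  6.1]
[11.3  5.2]
[11.7  4.3]
[12.   3.3]
[12.2  2.3]
```

View pics/sc2.png

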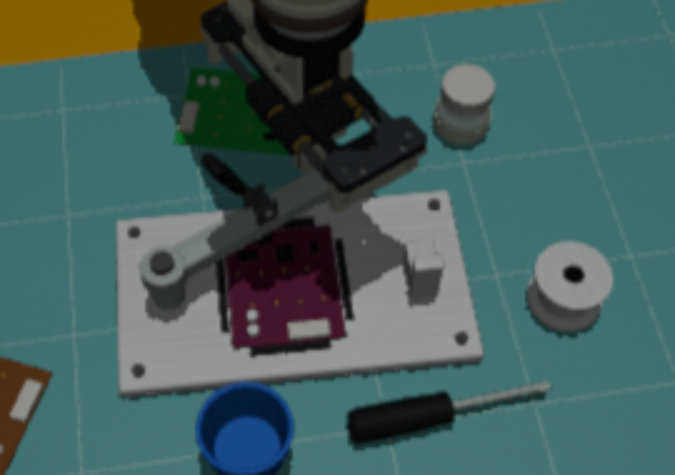

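The strap is swinging with the fingers, lever still up, and the board lies in its nest. I continue the sweep.

Emit:
move_arm(deltas=[[8,7,0,0,0,-5,0],[11,6,0,0,0,-5,0],[11,5,0,0,0,-5,0],[12,4,0,0,0,-5,0],[11,3,0,0,0,-5,0],[8,2,0,0,0,-2,0],[0,0,0,0,0,0,0]])

```text
t: 5.88
ee_pos: [0.5545, 0.1125, 0.0361]
orientation: [1.241, 1.188, -1.239]
contact_force: [-0.2, 0.2, 0.1]
grip_width: 0.008
```

```bash
cat > chk.py <<'E'
from plan import *
def chk(c="top"):
    d=optics.get_image(c); W=pts(d); q=(np.abs(W[:,:,2]-.059)<.004); rel=W[:,:,:2]-P
    a=rel@L; b=rel@fx; q&=(a>.09)&(a<.196)&(np.abs(b)<.05)
    if q.sum()>5:
        for lo in np.arange(.09,.196,.015):
            k=q&(a>=lo)&(a<lo+.015)
            if k.sum()>2: print(c,round(lo+.0075,3),"fx range mm",(b[k].min()*1e3).round(1),(b[k].max()*1e3).round(1),k.sum())
    return d,W
E
python3 - <<'E'
from chk import *
o,p,M=st(); print(o["t"],p.round(4),yaw(M),np.round(o["contact_force"],1)); rel=p[:2]-P;print(rel@fx,rel@L)
chk("scene");chk()
E
```

```text
5.875 [0.5545 0.1125 0.0361] -2.4195080901756536 [-0.2  0.2  0.1]
-0.03641652584337809 0.14697487527827843
scene 0.098 fx range mm -15.3 6.6 57
scene 0.112 fx range mm -15.5 6.3 67
scene 0.188 fx range mm 20.6 24.2 8
scene 0.202 fx range mm 23.3 25.2 3
top 0.098 fx range mm -17.2 4.7 87
top 0.112 fx range mm -17.9 4.4 57
```

Emit:
move_arm(deltas=[[4,0,0,0,0,0,0],[3,0,0,0,0,0,0],[2,0,0,0,0,0,0],[0,0,0,0,0,0,0]])

```text
t: 6.48
ee_pos: [0.5631, 0.1124, 0.0357]
orientation: [1.242, 1.188, -1.241]
contact_force: [-0.1, 0.9, 0.0]
grip_width: 0.007
```

```bash
python3 - <<'E'
from chk import *
o,p,M=st(); print(o["t"],p.round(4),np.round(o["contact_force"],1)); rel=p[:2]-P;print(rel@fx,rel@L)
chk("scene");chk()
E
```

```text
6.475 [0.5631 0.1124 0.0357] [-0.1  0.9  0. ]
-0.027841422937194098 0.14726863370176693
scene 0.098 fx range mm -11.6 11.5 60
scene 0.112 fx range mm -11.4 11.8 77
top 0.098 fx range mm -11.9 10.1 85
top 0.112 fx range mm -11.7 9.9 59
```

Emit:
move_arm(deltas=[[2,0,0,0,0,0,0],[1,0,0,0,0,0,0]])

```text
t: 6.82
ee_pos: [0.564, 0.1123, 0.0355]
orientation: [1.239, 1.191, -1.244]
contact_force: [-8.0, -0.5, 8.5]
grip_width: 0.004
```

Emit:
move_arm(deltas=[[1,0,0,0,0,0,0],[0,0,0,0,0,0,0]])

```text
t: 7.08
ee_pos: [0.5639, 0.1124, 0.0355]
orientation: [1.238, 1.192, -1.245]
contact_force: [-8.9, 0.0, 7.9]
grip_width: 0.005
```

At the stop, with 8–9 N and no further travel. I back off and rise.

Emit:
move_arm(deltas=[[-10,0,0,0,0,0,0],[-25,0,0,0,0,0,0],[0,0,45,0,0,0,0],[0,0,55,0,0,0,0],[0,0,60,0,0,0,0],[0,0,40,0,0,0,0],[-40,30,0,0,0,0,0],[-50,40,0,0,0,0,0],[0,0,0,0,0,0,0]])

```text
t: 8.2
ee_pos: [0.4396, 0.1849, 0.2357]
orientation: [1.237, 1.194, -1.236]
contact_force: [0.5, -0.7, 0.3]
grip_width: 0.004
```

```bash
cat >> chk.py <<'E'
def lev(W):
    rel=W[:,:,:2]-P; a=rel@L; b=rel@fx; Z=W[:,:,2]
    q=(np.abs(b)<.02)&(a>-.04)&(a<.12)&(Z>.064)&(Z<.17)
    for lo in np.arange(.064,.17,.012):
        k=q&(Z>=lo)&(Z<lo+.012)
        if k.sum()>2: print(" z",round(lo+.006,3),"along",a[k].min().round(4),a[k].max().round(4),"fx",b[k].min().round(4),b[k].max().round(4),k.sum())
    k=q&(Z>.125)
    if k.sum()>5: print(" max z",Z[k].max(),"angle est",np.degrees(np.arctan2(np.median(Z[k])-.071,.085-np.median(a[k]))))
E
python3 - <<'E'
from chk import *
o,p,M=st(); print(o["t"],p.round(4),yaw(M),M[:,0].round(3),np.round(o["contact_force"],1))
for c in("scene","top"):
    d,W=chk(c); lev(W); save(d,c+"3.png")
cv2.imwrite("pics/sc3.png",cv2.resize(cv2.imread("pics/scene3.png")[100:290,130:400],None,fx=2.5,fy=2.5))
E
```

```text
8.2 [0.4396 0.1849 0.2357] -2.084883347768423 [-0.001  0.002 -1.   ] [ 0.5 -0.7  0.3]
scene 0.098 fx range mm -9.8 12.2 61
scene 0.112 fx range mm -10.1 12.0 84
scene 0.128 fx range mm -10.7 12.5 92
scene 0.143 fx range mm -9.9 12.5 89
scene 0.158 fx range mm -10.2 12.0 83
scene 0.172 fx range mm -9.2 12.1 82
scene 0.188 fx range mm -10.0 24.5 122
scene 0.202 fx range mm -7.9 23.8 8
 z 0.07 along -0.0116 0.1167 fx -0.0121 0.0173 133
 z 0.082 along 0.0786 0.0952 fx -0.0102 0.0121 81
 z 0.094 along 0.0727 0.0838 fx -0.0036 0.0068 31
 z 0.106 along 0.0677 0.0783 fx -0.0048 0.0072 29
 z 0.118 along 0.0596 0.0721 fx -0.0072 0.0113 35
 z 0.13 along 0.0535 0.0674 fx -0.0076 0.0125 51
 z 0.142 along 0.047 0.0629 fx -0.0079 0.012 56
 z 0.154 along 0.0471 0.0566 fx -0.0099 0.011 53
 max z 0.1527242553406697 angle est 68.55774313060797
top 0.098 fx range mm -11.3 10.7 87
top 0.112 fx range mm -11.3 10.5 109
top 0.128 fx range mm -11.4 10.6 112
top 0.143 fx range mm -11.5 10.2 108
top 0.158 fx range mm -11.2 10.6 112
top 0.172 fx range mm -11.7 10.3 108
top 0.188 fx range mm -11.2 23.6 161
top 0.202 fx range mm -6.6 22.7 5
 z 0.07 along -0.0078 0.0939 fx -0.0135 0.0123 128
 z 0.082 along 0.077 0.0932 fx -0.0113 0.0108 81
 z 0.094 along 0.072 0.0816 fx -0.0066 0.0042 28
 z 0.106 along 0.0692 0.0761 fx -0.0064 0.0052 29
 z 0.118 along 0.0613 0.07 fx -0.0112 0.0095 40
 z 0.13 along 0.056 0.0656 fx -0.0111 0.0094 55
 z 0.142 along 0.0456 0.0605 fx -0.0112 0.0099 97
 z 0.154 along 0.0463 0.0544 fx -0.0094 0.0081 41
 max z 0.1513402939037135 angle est 67.85692016268845
```

View pics/sc3.png

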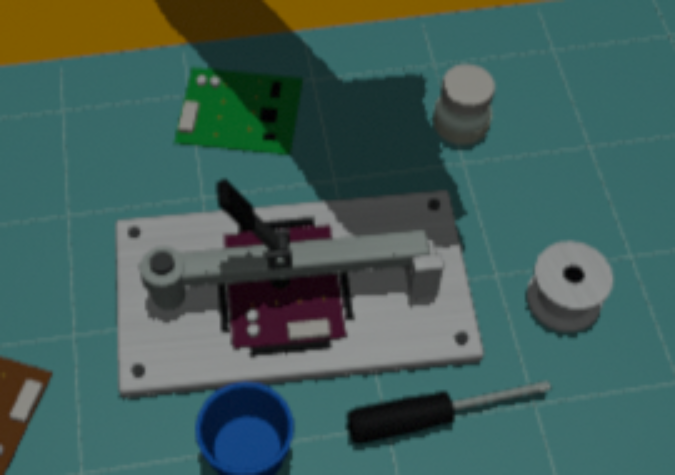

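The strap (280,255) lies across the board against the stop, and the lever is upright at (240,210). Next is the lever arc.

```bash
python3 - <<'E'
from plan import *
o,p,M=st()
def T(ph,r=68):
    c,s=np.cos(np.radians(ph)),np.sin(np.radians(ph))
    a=85-r*c+5*s+9.5; return np.r_[(P+a/1e3*L)*1e3,71+r*s+5*c]
s=T(68); s0=s+np.r_[L*14,2]; cur=p*1e3
for n,t in [("pre-hi",np.r_[s0[:2],p[2]*1e3]),("pre",s0)]+[(f,T(f)) for f in (68,60,50,40,30,20,12,6,2,0)]: print(n,t.round(1),(t-cur).round(1)); cur=t
E
```

```text
pre-hi [588.   51.5 236.1] [ 144.8 -130.2    0. ]
pre [588.   51.5 137.9] [  0.    0.  -98.2]
68 [587.3  37.5 135.9] [ -0.7 -14.   -2. ]
60 [586.8  28.7 132.4] [-0.4 -8.8 -3.5]
50 [586.3  18.5 126.3] [ -0.5 -10.2  -6.1]
40 [585.9   9.5 118.5] [-0.4 -9.  -7.8]
30 [585.5   2.  109.3] [-0.4 -7.5 -9.2]
20 [585.2  -3.8  99. ] [ -0.3  -5.8 -10.4]
12 [585.   -7.1  90. ] [-0.2 -3.3 -8.9]
6 [585.   -8.7  83.1] [-0.1 -1.6 -6.9]
2 [584.9  -9.4  78.4] [-0.  -0.7 -4.7]
0 [584.9  -9.6  76. ] [-0.  -0.2 -2.4]
```

Emit:
move_arm(deltas=[[48,-43,0,0,0,0,0],[48,-43,0,0,0,0,0],[48,-44,0,0,0,0,0],[0,0,0,0,0,0,0],[0,0,-50,0,0,0,0],[0,0,-48,0,0,0,0],[0,0,0,0,0,0,0]])

```text
t: 9.18
ee_pos: [0.5789, 0.0547, 0.134]
orientation: [1.237, 1.192, -1.249]
contact_force: [-0.0, -0.3, 1.3]
grip_width: 0.006
```

Emit:
move_arm(deltas=[[7,-3,3,0,0,0,0],[-1,-9,-1,0,0,0,0],[0,-9,-2,0,0,0,0],[0,-8,-3,0,0,0,0],[0,-10,-6,0,0,0,0],[0,0,0,0,0,0,0]])

```text
t: 9.93
ee_pos: [0.5881, 0.0153, 0.1283]
orientation: [1.242, 1.187, -1.243]
contact_force: [0.2, 0.1, 0.9]
grip_width: 0.004
```

```bash
python3 - <<'E'
from chk import *
o,p,M=st(); print(o["t"],p.round(4),yaw(M),M[:,0].round(3),np.round(o["contact_force"],1))
d=optics.get_image("scene"); cv2.imwrite("pics/sc4.png",cv2.resize(d["img"][130:250,150:350,::-1],None,fx=3,fy=3))
E
```

```text
9.925 [0.5881 0.0153 0.1283] -2.609089441547393 [-0.    -0.001 -1.   ] [0.2 0.1 0.9]
```

View pics/sc4.png

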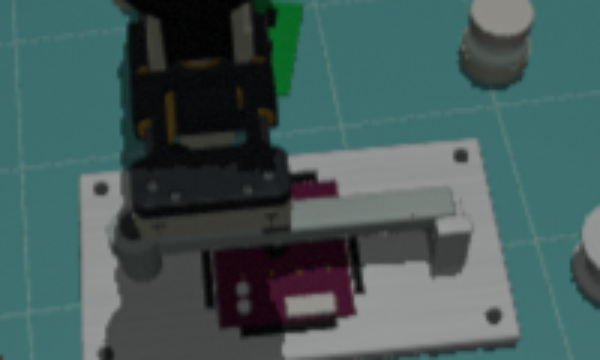

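The gripper hides the lever; the strap is still at its stop. I continue down the arc.

Emit:
move_arm(deltas=[[-1,-6,-10,0,0,0,0],[-1,-7,-9,0,0,0,0],[0,-6,-10,0,0,0,0],[0,-3,-9,0,0,0,0],[0,-2,-6,0,0,0,0],[0,0,0,0,0,0,0]])

```text
t: 10.72
ee_pos: [0.5848, -0.0077, 0.0836]
orientation: [1.24, 1.19, -1.244]
contact_force: [0.4, -0.0, 0.1]
grip_width: 0.003
```

Emit:
move_arm(deltas=[[0,-1,-4,0,0,0,0],[0,0,-3,0,0,0,0],[0,0,-2,0,0,0,0],[0,0,0,0,0,0,0]])

```text
t: 11.22
ee_pos: [0.5851, -0.0086, 0.0762]
orientation: [1.241, 1.19, -1.243]
contact_force: [-5.4, -1.5, 9.7]
grip_width: 0.005
```

Emit:
move_arm(deltas=[[0,0,-2,0,0,0,0],[0,0,-2,0,0,0,0],[0,0,0,0,0,0,0]])

```text
t: 11.6
ee_pos: [0.5854, -0.0087, 0.0754]
orientation: [1.242, 1.19, -1.242]
contact_force: [-15.0, -0.5, 35.5]
grip_width: 0.003
```

Solid stop: 35 N for under 1 mm of travel. I retract and check.

Emit:
move_arm(deltas=[[0,0,10,0,0,0,0],[0,0,40,0,0,0,0],[0,0,60,0,0,0,0],[0,0,50,0,0,0,0],[-50,35,0,0,0,0,0],[-50,45,0,0,0,0,0],[-45,50,0,0,0,0,0],[0,60,0,0,0,0,0],[0,60,0,0,0,0,0],[0,0,0,0,0,0,0]])

```text
t: 12.85
ee_pos: [0.4468, 0.2409, 0.2315]
orientation: [1.237, 1.194, -1.234]
contact_force: [0.2, -0.6, 0.4]
grip_width: 0.005
```

```bash
python3 - <<'E'
from chk import *
o,p,M=st(); print(o["t"],p.round(4),np.round(o["contact_force"],1))
for c in("scene","top"):
    d,W=chk(c); lev(W); save(d,c+"5.png")
    rel=W[:,:,:2]-P;a=rel@L;b=rel@fx
    for lo in np.arange(0,.085,.01):
        k=(abs(b)<.005)&(a>=lo)&(a<lo+.01); print(c,"a",lo.round(3),"z",np.nanmedian(W[:,:,2][k]).round(4))
    for n in ["board","flux_jar","solder_spool","tip_pot","screwdriver"]:
        for r in optics.spot_in(c,n)[:3]:print(c,n,round(r["score"],2),np.round(r["extent"]))
cv2.imwrite("pics/sc5.png",cv2.resize(cv2.imread("pics/scene5.png")[100:290,130:400],None,fx=2.5,fy=2.5))
E
```

```text
12.85 [0.4468 0.2409 0.2315] [ 0.2 -0.6  0.4]
scene 0.098 fx range mm -10.1 13.2 61
scene 0.112 fx range mm -10.1 12.9 89
scene 0.128 fx range mm -10.1 12.7 85
scene 0.143 fx range mm -10.6 13.2 95
scene 0.158 fx range mm -9.9 12.8 83
scene 0.172 fx range mm -8.9 12.8 84
scene 0.188 fx range mm -10.0 25.5 126
scene 0.202 fx range mm -8.7 24.1 11
 z 0.07 along -0.0095 0.1001 fx -0.01 0.0151 253
 z 0.082 along 0.0023 0.0951 fx -0.0122 0.0131 336
scene a 0.0 z 0.0772
scene a 0.01 z 0.0764
scene a 0.02 z 0.0748
scene a 0.03 z 0.0762
scene a 0.04 z 0.062
scene a 0.05 z 0.0615
scene a 0.06 z 0.061
scene a 0.07 z 0.0618
scene a 0.08 z 0.0789
scene board 0.73 [198. 124. 250. 165.]
scene board 0.72 [ 81. 234. 150. 292.]
scene flux_jar 0.55 [302. 124. 330. 160.]
scene solder_spool 0.74 [176. 174. 322. 258.]
scene solder_spool 0.67 [338. 199. 375. 235.]
scene tip_pot 0.77 [206. 252. 251. 295.]
scene screwdriver 0.62 [267. 253. 350. 276.]
top 0.098 fx range mm -11.6 10.4 87
top 0.112 fx range mm -11.5 10.5 109
top 0.128 fx range mm -11.5 10.6 112
top 0.143 fx range mm -11.5 10.5 110
top 0.158 fx range mm -11.7 10.3 109
top 0.172 fx range mm -11.1 10.5 108
top 0.188 fx range mm -11.1 23.3 163
top 0.202 fx range mm -6.5 22.9 6
 z 0.07 along -0.0073 0.094 fx -0.0133 0.0123 486
 z 0.082 along 0.0005 0.0929 fx -0.0112 0.0108 175
top a 0.0 z 0.0756
top a 0.01 z 0.0754
top a 0.02 z 0.0756
top a 0.03 z 0.0754
top a 0.04 z 0.0746
top a 0.05 z 0.0746
top a 0.06 z 0.0743
top a 0.07 z 0.0748
top a 0.08 z 0.0773
top board 0.78 [357. 176. 428. 238.]
top board 0.73 [235. 181. 290. 245.]
top board 0.72 [182. 138. 259. 153.]
top flux_jar 0.78 [130. 257. 164. 287.]
top solder_spool 0.88 [130. 153. 168. 190.]
top screwdriver 0.6 [178. 137. 255. 154.]
```

View pics/sc5.png

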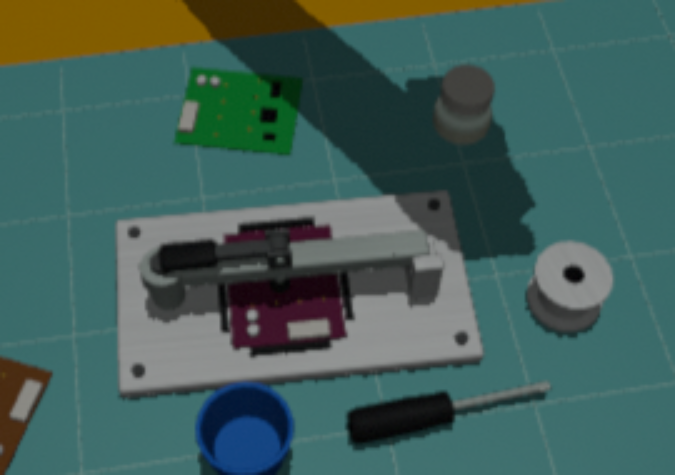

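The lever lies level along the strap at (210,253), its handle top at 75.5 mm against 76 mm expected. The strap is at its stop, and the bystanders and look-alikes have not moved. I hand it in.

```bash
python3 -c "
from bench import ctrl
print(ctrl.hand_in())"
```

```text
the job is handed in; nothing more can be done
None
```

The board is clamped and the job is handed in, at about 13 s on the robot's clock. I swung the strap across the board with the outside of the shut fingers until it met its stop. Then I backed off and pushed the cam lever down its arc to its own stop.

**Strap:** it stopped moving at about 9 N. In the final top image its centre line is within about 1 mm of the fixture axis and parallel to it.

**Lever:** it stopped solid at about 35 N. The handle top measures 75.4–75.6 mm along its length, against 76 mm expected, so it is level and fully down. The pad is hidden under the strap, so I judge that it presses on the board only from the lever being fully down.

**Surroundings:** in the final scene image the board is in its nest. The jar, spool, pot, screwdriver and both look-alike boards look unmoved.

**Arm:** it finished about 0.23 m above the bench, clear of everything.

**Checks that disagreed:**
- The network returned some wrong labels and missed a few things. In the last images it missed the clamped board in the scene view and the pot in the top view. I went by depth measurements and the pictures instead.
- The scene camera puts the strap 1–2 mm further towards the stop than the top camera does, which is within the calibration.

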